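Set out the bench for the control run

ROBOT

A 6-joint arm with a two-finger parallel gripper is mounted at the origin on the work surface. World frame = base frame: x ahead of the robot, y to its left, z up, the work surface at z = 0. Lengths are in m, angles in rad, forces in N, time in s.
With the tool pointing down it reaches from about 0.4 to 0.825 m from the base axis. Payload 7 kg.
Tool frame: the origin (TCP) lies where the fingers leave the gripper's body, on its centre line; the fingertips stand 73 mm ahead of it and the grasp point (between the pads) lies 54 mm ahead of it; z points along the fingers, y is the line along which they close (so a half turn about z gives the same grasp; the last joint's range is limited). The gripper opens to 85 mm and grips with 20 to 120 N. Pads are 22 mm wide; open, the fingers measure 114 mm over their backs; the gripper's body (76 mm by 85 mm) begins 54 mm behind the grasp point. The pads swing forward as they close: fully open they stand 13 mm farther back than shut.
Start: joints at [-1.039, 0.359, 0.012, 0, -1.224, -0.288], TCP at [0.163, -0.655, 0.304] pointing down, gripper open.
Joint ranges: [-3.07, 3.07], [-1.43, 2.12], [-1.02, 1.25], [-3.03, 1.67], [-3.05, -0], [-3.03, 3.03]. Speed limits (rad/s): [2.39, 2.39, 3.01, 3.14, 3.14, 3.14].

INTERFACE

Orientations are given as a rotation vector (axis times angle).
In Python, from bench import r gives the robot as it stands.
- The arm moves only by the tool jog_arm, never from a script. Its argument "steps" is one flat list of numbers, 7 for each row, row after row: the shift along the tool's x, y, z in cm, then the turn, a rotation vector about the tool's x, y, z in degrees, then the opening, from 0 (shut) to 1 (fully open). A call has 1 to 12 rows; each row is the pose to reach, as a shift and turn from the pose commanded when the call began, along the tool's axes at that moment; what a row does not reach only later rows make up. A row lasts 1/12 s, in which the tool goes at most 41.7 mm and 7.16 degrees, less where a joint would pass 70% of its speed; a pose out of reach is approached as far as the arm can. A call with a gripper value outside its range is refused whole. The fingers move at their own pace and stop on an object; "force" is the grip in N (left out, the last holds). Time passes only in rows, so rows that repeat a pose let the fingers close. It gives the time, the measured TCP pose, the force, the opening and the grip force at its end, in the units of the state.
- r.read_state(): the state, without advancing time (a new reading comes with each control period).
- r.camera(name): name is "scene" or "top" or "wrist"; returns a dict with "frame" (420x560x3 uint8, red, green, blue), "depth" (420x560 float32, m along the optical axis (not along the pixel's ray), 0 where there is no reading), "fovy" (degrees; the focal length in pixels is half the picture's height over the tangent of half this angle, whatever the lens; pixels are square), "cx", "cy" (the principal point, pixels), "rvec" (rotation vector, rad) and "tvec" (3), from world to camera coordinates, as OpenCV has them. Camera axes: x right, y down, z forward; pixel columns grow to the right and rows downward; lengths in m; the calibration is good to about 2 mm. The wrist camera is an equidistant fisheye: a pixel r from the principal point sees the ray r / f radians off the axis. A picture is of the moment at which its call begins.
- r.sign_off(): hands the job in; it is judged then, once.
The state is a dict: "time_s": time; "joint_positions": joint angles; "joint_vel": joint speeds; "joint_torque": joint torques, N m; "tcp_pos": TCP position; "ee_rot": TCP orientation; "force": force on the tool from outside, world axes, zero at the start; "wrist_torque": the same for the moment, N m; "grip_width": finger opening in m; "finger_force": force on a finger pad.
Only numpy, scipy, OpenCV 4.12 (cv2) and the standard library are available. Lean on these libraries where they do the work, as an engineer would, in place of code of your own. Each camera call takes 0.05 s, during which the arm holds its last target. There are 200 camera calls.

TASK

Set out the bench for the next control run, with left and right as the robot sees them. Put the square box on the bench directly left of the tube rack with the amber vial standing on the middle of its lid, and flank the metal cooling block with the lidded cup directly on its left and the square bottle directly on its right. Box, cup and bottle each stand level with the middle of the side they are next to, about 3 cm clear of it, box and bottle square to their neighbour; keep everything upright and leave the pen, tweezers, timer and beaker where they are.

Things in the scene. Friction and masses are not known exactly. Their poses are not given: they have to be found in the camera images.
- rack: Green tube rack full of purple-capped blood tubes, fixed to the bench: 106 mm along its x (away from the robot), 76 mm along its y, rack body 50 mm high, caps reach 78 mm. It may be turned up to 12 degrees. Origin: centre of the underside; z up. x points away from the robot, y to its left side as the robot sees it.
- block: Bare aluminium cooling block, fixed to the bench: 80 x 80 mm, 45 mm high, nine small dark wells in its top. It may be turned up to 12 degrees. Origin: centre of the underside; z up. x points away from the robot, y to its left side as the robot sees it. Rack and block stand one on the left and one on the right half of the bench; which is where changes.
- slidebox: Small square box, grey base with closed white lid that does not come off: 60 x 60 mm, 45 mm high, flat top, straight sides, about 150 g. Origin: centre of the underside; z up. x and y along its sides.
- vial: Small round amber glass vial with a white cap, 26 mm across, 45 mm high, cap 25 mm across from 35 mm up, narrower neck at 32 to 35 mm, about 40 g. Stands upright. Origin: centre of the underside; z up. 
- cup: Round lidded specimen cup, whitish body 54 mm across, white lid 56 mm across from 51 mm up, 65 mm high, about 100 g. Stands upright. Origin: centre of the underside; z up. 
- bottle: White square reagent bottle: body 50 x 50 mm and 85 mm high, above it a shoulder and a round grey cap 28 mm across from 93 to 111 mm, about 280 g. Stands upright. Origin: centre of the underside; z up. x and y along its sides.
- marker: Bystander: white marker pen with black cap lying on the bench, about 120 x 12 x 12 mm, long axis x pointing away from the robot. Origin: centre of the underside; z up. 
- tweezers: Bystander: steel tweezers lying on the bench, about 112 x 14 x 6 mm, long axis x pointing away from the robot. Origin: centre of the underside; z up. 
- timer: Bystander: small black bench timer lying flat, 34 x 34 x 18 mm. Origin: centre of the underside; z up. 
- beaker: Bystander: small empty open glass beaker, 56 mm across, 65 mm high. Origin: centre of the underside; z up. 
Things that resemble listed ones, but are neither listed nor needed, are in the scene too. Several things have the shape of the vial; the one meant has the colours described above.

How it is judged:
By the outcome, as a careful person would: the job done as asked, in the order asked, and still so for the second after the job is handed in, with the robot touching nothing.
It also fails if it takes over 115 s, if anything falls off the work surface, if the arm or the gripper's body presses on something with over 40 N, if the wrist force passes 120 N, or if a joint passes its speed limit or range.

## Working session

There is one attempt and no reset: what is moved stays moved. The work goes in short steps, Python scripts to look and compute and a tool call to move; the robot and the scene stay as the last step left them, time stands still between calls to the robot, and variables do not carry over. Pictures are saved under pics/ and viewed, at most 14 in all, crops included, and the job is handed in when it is done.

Besides the shell and the picture viewer there is one more tool, called after "Request:" in YAML: its name, and indented under it one key for each argument. jog_arm: Moves the arm, as the interface text tells. Its arguments: {"type":"object","properties":{"steps":{"type":"array","items":{"type":"number"}},"force":{"type":"number"}},"required":["steps"]}

```bash
ls; mkdir -p pics; cat > h.py <<'E'
import numpy as np, cv2
from bench import r
def cap(n):
    c=r.camera(n); return c
def save(c,name,f=None):
    im=c["frame"][:,:,::-1]
    cv2.imwrite("pics/"+name,im if f is None else cv2.resize(im,None,fx=f,fy=f))
def pts(c):
    h,w=c["depth"].shape; f=h/2/np.tan(np.radians(c["fovy"])/2)
    v,u=np.mgrid[:h,:w]; d=c["depth"].astype(float)
    P=np.stack([(u-c["cx"])/f*d,(v-c["cy"])/f*d,d],-1)
    R=cv2.Rodrigues(np.array(c["rvec"],float))[0]
    return (P-np.array(c["tvec"]).reshape(3))@R
E
python3 - <<'E'
from h import *
import pickle
for n in ("top","scene"):
    c=cap(n); save(c,n+"0.png",1.42); pickle.dump(c,open(n+"0.pkl","wb"))
    print(n,c["fovy"],c["rvec"],c["tvec"])
print(r.read_state())
E
```

```text
pics
top 53.05237229350617 [ 2.15469537 -2.15639445  0.15548374] [0.00869876 0.56408797 1.07241576]
scene 49.281536234373554 [ 0.85964804  2.66541712 -0.89733361] [ 0.46103234 -0.24381377  1.24222323]
{'time_s': 0.1, 'joint_positions': array([-1.03888964e+00,  3.59295787e-01,  1.11169390e-02, -3.09980888e-04,
       -1.22411214e+00, -2.88118126e-01]), 'joint_vel': array([ 8.83035083e-04,  6.82882187e-04,  1.76971849e-03,  5.44621283e-04,
       -1.64331805e-03, -2.76923770e-05]), 'joint_torque': array([-2.14814558e-03, -5.84768414e+01,  2.94106579e+01,  6.95460990e+00,
       -3.18676990e-03, -2.01596981e-05]), 'tcp_pos': array([ 0.16283901, -0.65470915,  0.30305503]), 'ee_rot': array([ 3.81789977e-01, -3.11797554e+00, -2.33546000e-03]), 'force': array([-0.82446045,  0.30261872, -1.12279215]), 'wrist_torque': array([-0.0261999 ,  0.01378779, -0.02268546]), 'finger_force': 0.0, 'grip_width': 0.08542297474331895}
```

View pics/top0.png

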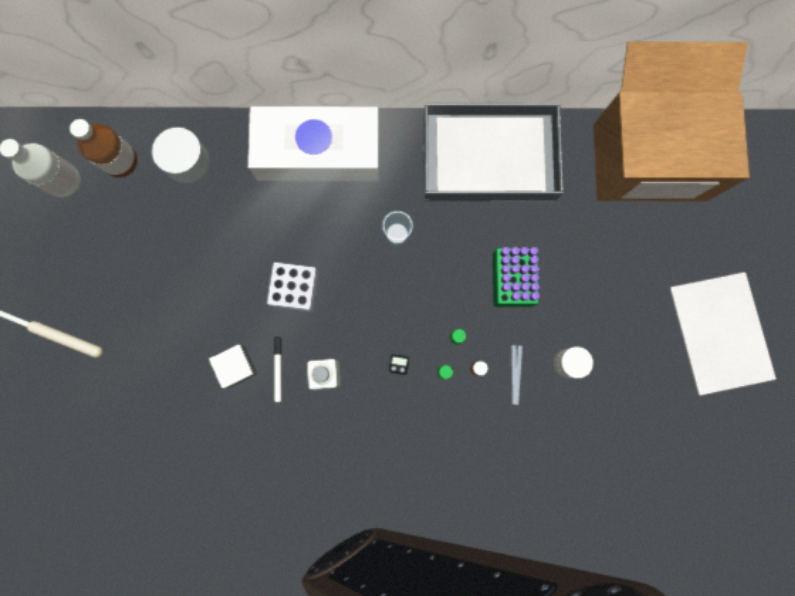

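View pics/scene0.png

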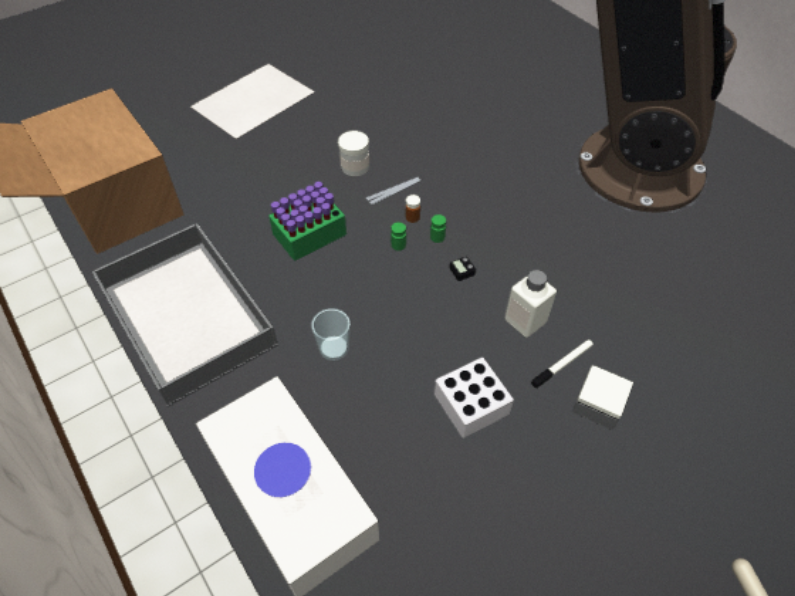

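Top view (795x596): rack (518,275), block (292,286), beaker (398,227), timer (399,364), marker (278,370), tweezers (516,375).
- Vial candidates: white cap (480,368), green (459,336) and green (446,372). In the scene view, (412,208) is the amber one with the white cap.
- Cup candidates: (576,362); the big white jar at (177,150) is too big.
- Box candidates: white lid (231,366); the large carton (313,140) is not it.
- Bottle candidates: (322,374) square with grey cap; the round bottles (40,165) and (105,150) are not it.

```bash
cat > m.py <<'E'
from h import *
def comp(P,u,v,zlo,zhi,rad):
    """points of P with z in range, connected to the pixel, in world xy"""
    m=((P[...,2]>zlo)&(P[...,2]<zhi)&(np.hypot(*(P[...,:2]-P[v,u,:2]).transpose(2,0,1))<rad)).astype(np.uint8)
    n,l=cv2.connectedComponents(m)
    k=l[v,u]
    if k==0: k=np.argmax(np.bincount(l.ravel())[1:])+1
    return P[l==k]
def rect(q):
    (c,s,a)=cv2.minAreaRect((q[:,:2]*1000).astype(np.float32))
    a=(a+45)%90-45
    return np.round(c,1),np.round(s,1),round(a,1),round(float(np.median(q[:,2]))*1000,1),len(q)
E
python3 - <<'E'
from m import *
import pickle
c=pickle.load(open("top0.pkl","rb")); P=pts(c)
it=dict(block=(292,286,.038,.06,.08),rack=(518,275,.02,.10,.09),rackcaps=(518,275,.065,.10,.09),box=(231,366,.035,.06,.06),vial=(480,368,.035,.06,.03),cup=(576,362,.055,.08,.05),
 bcap=(321,374,.1,.13,.04),bbody=(321,374,.06,.13,.06),beaker=(398,227,.01,.09,.05),timer=(399,364,.01,.03,.04),marker=(278,370,.006,.03,.08),tweez=(516,375,.003,.03,.08),g1=(459,336,.035,.06,.03),g2=(446,372,.035,.06,.03))
for k,(u,v,a,b,rd) in it.items():
    print(k,*rect(comp(P,int(u/1.42),int(v/1.42),a,b,rd)))
print("bench z",np.median(P[250:350,50:500,2]))
s=pickle.load(open("scene0.pkl","rb"))["frame"][:,:,::-1]
t=c["frame"][:,:,::-1]
a=cv2.resize(s[110:200,220:340],(480,360)); b=cv2.resize(t[150:270,330:430],(300,360))
cv2.imwrite("pics/crop1.png",np.hstack([a,b]))
E
```

```text
block [583.8 198.7] [80.6 80.3] -7.3 44.1 912
rack [ 600.4 -219.8] [ 76.7 103.6] -0.6 67.9 1250
rackcaps [ 601.4 -220. ] [96.4 65.5] 0.3 76.5 653
box [435.7 305.3] [60.  60.2] 26.1 44.2 557
vial [ 431.5 -148.4] [21.5 20.7] -0.8 44.3 68
cup [ 442.1 -319.6] [53.7 54.5] 42.6 64.2 388
bcap [421.2 135. ] [24.1 27.3] 0.0 110.3 104
bbody [421.3 134.3] [49.8 50.3] 0.4 85.8 410
beaker [692.2   1.2] [53.7 52.5] 0.3 47.7 252
timer [ 4.395e+02 -3.000e-01] [33.6 34. ] -9.5 16.9 164
marker [431.7 226.4] [119.2  13. ] 1.3 10.0 188
tweez [ 418.  -222.9] [ 19.5 115.1] -3.6 5.4 191
g1 [ 491.3 -110.6] [21.4 21. ] 0.8 43.9 71
g2 [424.7 -85.7] [23.6 22.5] 45.0 43.9 73
bench z -0.0005506229223403263
```

View pics/crop1.png

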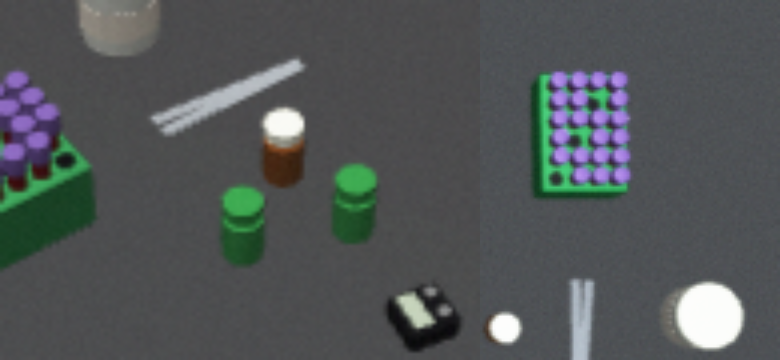

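Crop: the amber, white-capped vial is at (283,145), with the two green ones at (243,225) and (355,203). That makes the amber one at world (431,-148) the target.

```bash
cat > p.py <<'E'
# usage: p.py x,y,z,yaw ... (mm, deg of tool y axis mod 180) -> shifts/turns from the present pose
import sys
from h import *
from scipy.spatial.transform import Rotation as R
s=r.read_state(); R0=R.from_rotvec(s["ee_rot"]); p=s["tcp_pos"]
y=np.degrees(np.arctan2(*R0.apply([0,1,0])[1::-1]))
print("t",round(s["time_s"],2),"tcp",np.round(p*1000,1),"yaw",round(y,2),"q6",round(s["joint_positions"][5],2),"w",round(s["grip_width"]*1000,1),"ff",round(float(s["finger_force"]),1))
for a in sys.argv[1:]:
    x=np.array([float(k) for k in a.split(",")])
    d=R0.inv().apply(x[:3]/1000-p)*100
    ty=y+((x[3]-y+90)%180-90); g=np.radians(ty)
    T=R.from_matrix(np.array([[-np.sin(g),np.cos(g),0],[np.cos(g),np.sin(g),0],[0,0,-1]]).T)
    yv=T.apply([0,1,0]); 
    if R0.apply([1,0,0])@T.apply([1,0,0])<0: T=T*R.from_rotvec([0,0,np.pi])
    print(a,np.round(d,2),np.round((R0.inv()*T).as_rotvec(degrees=True),1))
E
python3 - <<'E'
from m import *
import pickle
c=pickle.load(open("top0.pkl","rb")); P=pts(c); f=c["frame"].astype(int)
g=(f[...,1]>f[...,0]+40)&(f[...,1]>f[...,2]+30)&(P[...,2]>.043)&(P[...,2]<.056)&(abs(P[...,0]-.6)<.07)&(abs(P[...,1]+.22)<.06)
q=P[g]*1000
bins=np.arange(560,645,6); e=[(b+3,np.percentile(q[(q[:,0]>=b)&(q[:,0]<b+6),1],95)) for b in bins if ((q[:,0]>=b)&(q[:,0]<b+6)).sum()>2]
e=np.array(e); k=np.polyfit(e[:,0],e[:,1],1); print("left edge slope deg",np.degrees(np.arctan(k[0])),"y at 600",np.polyval(k,600)); print("x range",q[:,0].min(),q[:,0].max())
pc=(f[...,2]>f[...,1]+40)&(P[...,2]>.07)&(P[...,2]<.09)&(abs(P[...,0]-.6)<.07)&(abs(P[...,1]+.22)<.06)
print("caps",rect(P[pc]))
E
python3 p.py 480,-150,250,208 435.7,305.3,200,206.1 435.7,305.3,78,206.1
```

```text
left edge slope deg -0.8736552418392753 y at 600 -183.06986473666623
x range 550.2784173119508 652.5453435709185
caps (array([ 602.2, -220.3]), array([65.1, 95.1]), -0.3, 77.0, 549)
t 0.1 tcp [ 162.8 -654.7  303.1] yaw 103.96 q6 -0.29 w 85.4 ff 0.0
480,-150,250,208 [-42.96  41.32   5.36] [ 0.1 -0.1 76. ]
435.7,305.3,200,206.1 [-49.64  86.57  10.43] [ 0.1 -0.1 77.9]
435.7,305.3,78,206.1 [-49.65  86.55  22.63] [ 0.1 -0.1 77.9]
```

```bash
sed -i 's/ty=y+((x\[3\]-y+90)%180-90); g/g/; s/np.radians(ty)/np.radians(x[3])/; /yv=/d; /if R0.apply/d' p.py; sed -i 's/\[-np.sin(g),np.cos(g),0\]/[-np.sin(g),np.cos(g),0]/' p.py
python3 p.py 163,-655,303,104 480,-150,250,150 435.7,305.3,200,206.1 435.7,305.3,78,206.1
```

```text
t 0.1 tcp [ 162.8 -654.7  303.1] yaw 103.96 q6 -0.29 w 85.4 ff 0.0
163,-655,303,104 [-0.01 -0.03  0.01] [ 0.1 -0.  -0. ]
480,-150,250,150 [-42.96  41.32   5.36] [  0.1   0.  -46. ]
435.7,305.3,200,206.1 [-49.64  86.57  10.43] [ 1.000e-01  1.000e-01 -1.021e+02]
435.7,305.3,78,206.1 [-49.65  86.55  22.63] [ 1.000e-01  1.000e-01 -1.021e+02]
```

Request:
jog_arm:
  steps: [-43, 41.3, 5, 0, 0, -46, 1, -43, 41.3, 5, 0, 0, -46, 1, -43, 41.3, 5, 0, 0, -46, 1, -43, 41.3, 5, 0, 0, -46, 1, -43, 41.3, 5, 0, 0, -46, 1, -43, 41.3, 5, 0, 0, -46, 1, -43, 41.3, 5, 0, 0, -46, 1, -43, 41.3, 5, 0, 0, -46, 1, -43, 41.3, 5, 0, 0, -46, 1, -43, 41.3, 5, 0, 0, -46, 1, -43, 41.3, 5, 0, 0, -46, 1, -43, 41.3, 5, 0, 0, -46, 1]
  force: 50

```text
time_s: 1.1
tcp_pos: [0.4287, -0.2313, 0.262]
ee_rot: [-1.57, 2.721, -0.0]
force: [1.6, -1.0, -0.5]
grip_width: 0.0852
finger_force: 0.0
```

```bash
python3 p.py 435.7,305.3,200,206.1
```

```text
t 1.1 tcp [ 428.7 -231.3  262. ] yaw 149.97 q6 -0.43 w 85.2 ff 0.0
435.7,305.3,200,206.1 [-46.81  26.25   6.21] [ -0.    0.  -56.1]
```

Request:
jog_arm:
  steps: [-46, 25.5, 6, 0, 0, -56, 1, -46, 25.5, 6, 0, 0, -56, 1, -46, 25.5, 6, 0, 0, -56, 1, -46, 25.5, 6, 0, 0, -56, 1, -46, 25.5, 6, 0, 0, -56, 1, -46, 25.5, 6, 0, 0, -56, 1, -46, 25.5, 6, 0, 0, -56, 1, -46, 25.5, 6, 0, 0, -56, 1, -46, 25.5, 6, 0, 0, -56, 1, -46, 25.5, 6, 0, 0, -56, 1, -46, 25.5, 6, 0, 0, -56, 1, -46, 25.5, 6, 0, 0, -56, 1]

```text
time_s: 2.1
tcp_pos: [0.4366, 0.2654, 0.2052]
ee_rot: [2.664, -1.665, -0.0]
force: [0.9, -0.8, 0.4]
grip_width: 0.0852
finger_force: 0.0
```

Request:
jog_arm:
  steps: [0, 0, 0, 0, 0, 0, 1, 0, 0, 0, 0, 0, 0, 1]

```text
time_s: 2.27
tcp_pos: [0.4368, 0.2651, 0.2044]
ee_rot: [2.665, -1.661, -0.0]
force: [0.5, -0.9, -0.3]
grip_width: 0.0854
finger_force: 0.0
```

```bash
python3 p.py 435.7,305.3,200,206.1 435.7,305.3,78,206.1
```

```text
t 2.27 tcp [436.8 265.1 204.4] yaw -153.87 q6 -0.47 w 85.4 ff 0.0
435.7,305.3,200,206.1 [-3.65 -1.67  0.44] [ 0.1 -0.   0. ]
435.7,305.3,78,206.1 [-3.66 -1.69 12.64] [ 0.1 -0.   0. ]
```

Request:
jog_arm:
  steps: [-3.65, -1.7, 1, 0.1, 0, 0, 1, -3.65, -1.7, 3, 0.1, 0, 0, 1, -3.65, -1.7, 6, 0.1, 0, 0, 1, -3.65, -1.7, 9, 0.1, 0, 0, 1, -3.65, -1.7, 11, 0.1, 0, 0, 1, -3.65, -1.7, 12.6, 0.1, 0, 0, 1, -3.65, -1.7, 12.6, 0.1, 0, 0, 1, -3.65, -1.7, 12.6, 0.1, 0, 0, 1]

```text
time_s: 2.93
tcp_pos: [0.4364, 0.3024, 0.0791]
ee_rot: [2.663, -1.666, 0.001]
force: [0.0, 0.2, 0.3]
grip_width: 0.0854
finger_force: 0.0
```

Request:
jog_arm:
  steps: [0, 0, 0, 0, 0, 0, 0.5, 0, 0, 0, 0, 0, 0, 0.5, 0, 0, 0, 0, 0, 0, 0.4, 0, 0, 0, 0, 0, 0, 0.4, 0, 0, 0, 0, 0, 0, 0.4, 0, 0, 0, 0, 0, 0, 0.4, 0, 0, 0, 0, 0, 0, 0.4, 0, 0, 0, 0, 0, 0, 0.4]
  force: 40

```text
time_s: 3.6
tcp_pos: [0.4372, 0.3041, 0.0811]
ee_rot: [-2.661, 1.663, -0.002]
force: [1.0, -1.6, 7.1]
grip_width: 0.0595
finger_force: 43.7
```

```bash
python3 p.py 435.7,305.3,200,206.1 600,-122,200,180
```

```text
t 3.6 tcp [437.2 304.1  81.1] yaw -154.01 q6 -0.53 w 59.5 ff 43.7
435.7,305.3,200,206.1 [ -0.18   0.03 -11.89] [-0.2  0.1 -0.1]
600,-122,200,180 [ 45.43   3.99 -11.95] [-0.2  0.1 26. ]
```

Request:
jog_arm:
  steps: [0, 0, -2, 0, 0, 0, 0.4, 0, 0, -6, 0, 0, 0, 0.4, 0, 0, -10, 0, 0, 0, 0.4, 2, 0, -14, 0, 0, 1, 0.4, 6, 0.5, -15, 0, 0, 3, 0.4, 10, 0.8, -15, 0, 0, 6, 0.4, 14, 1.2, -15, 0, 0, 8, 0.4, 18, 1.6, -15, 0, 0, 11, 0.4, 22, 2, -15, 0, 0, 14, 0.4, 26, 2.3, -15, 0, 0, 17, 0.4, 30, 2.6, -15, 0, 0, 20, 0.4, 34, 3, -15, 0, 0, 22, 0.4]

```text
time_s: 4.6
tcp_pos: [0.5584, -0.0172, 0.2301]
ee_rot: [-2.292, 2.144, -0.002]
force: [0.1, 1.3, -1.8]
grip_width: 0.0593
finger_force: 44.5
```

Request:
jog_arm:
  steps: [4, 0.35, 0, 0, 0, 1, 0.4, 7, 0.6, 0, 0, 0, 2, 0.4, 9, 0.8, 0, 0, 0, 3, 0.4, 10, 0.9, 0, 0, 0, 4, 0.4, 10, 0.9, 0, 0, 0, 4, 0.4, 10, 0.9, 0, 0, 0, 4, 0.4]

```text
time_s: 5.1
tcp_pos: [0.5559, -0.1159, 0.2295]
ee_rot: [-2.218, 2.222, -0.001]
force: [-0.4, -0.2, -2.4]
grip_width: 0.0593
finger_force: 44.5
```

```bash
python3 p.py 602,-122,150,179.5 602,-122,81.5,179.5; python3 - <<'E'
from m import *
c=cap("top"); save(c,"top1.png",1.42)
E
```

```text
t 5.1 tcp [ 555.9 -115.9  229.5] yaw 179.9 q6 -0.14 w 59.3 ff 44.5
602,-122,150,179.5 [ 0.61 -4.6   7.96] [-0.1  0.1  0.4]
602,-122,81.5,179.5 [ 0.62 -4.58 14.81] [-0.1  0.1  0.4]
```

View pics/top1.png

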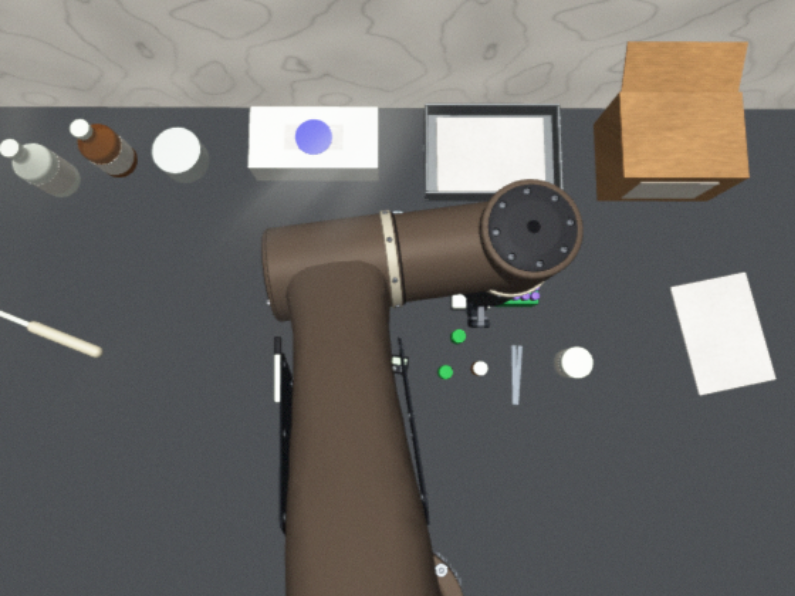

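Request:
jog_arm:
  steps: [0.3, -2.5, 1, 0, 0, 0.4, 0.4, 0.8, -4.6, 3, 0, 0, 0.4, 0.4, 0.8, -4.6, 6, 0, 0, 0.4, 0.4, 0.8, -4.6, 9, 0, 0, 0.4, 0.4, 0.8, -4.6, 11.5, 0, 0, 0.4, 0.4, 0.8, -4.6, 13, 0, 0, 0.4, 0.4, 0.8, -4.6, 13.5, 0, 0, 0.4, 0.4, 0.8, -4.6, 13.8, 0, 0, 0.4, 0.4, 0.8, -4.6, 13.8, 0, 0, 0.4, 0.4, 0.8, -4.6, 13.8, 0, 0, 0.4, 0.4]

```text
time_s: 5.98
tcp_pos: [0.6033, -0.1231, 0.0927]
ee_rot: [-2.212, 2.226, -0.003]
force: [0.1, 0.1, -1.7]
grip_width: 0.0597
finger_force: 44.4
```

```bash
python3 p.py 602,-124,81.5,179.5; python3 - <<'E'
from m import *
c=cap("scene"); s=c["frame"][:,:,::-1][90:230,170:370]
cv2.imwrite("pics/sc2.png",cv2.resize(s,None,fx=3.5,fy=3.5))
E
```

```text
t 5.98 tcp [ 603.3 -123.1   92.7] yaw 179.63 q6 -0.12 w 59.7 ff 44.4
602,-124,81.5,179.5 [0.1  0.13 1.12] [-0.2  0.   0.1]
```

View pics/sc2.png

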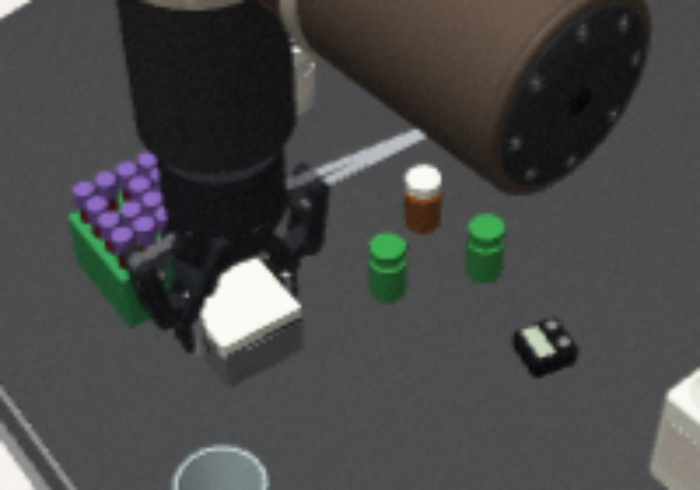

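Crop: the box is held level, lid at about (250,300), beside the rack (95,260), with nothing touching. Lower and release.

Request:
jog_arm:
  steps: [0.1, 0.1, 0.5, 0, 0, 0, 0.4, 0.1, 0.1, 0.9, 0, 0, 0, 0.4, 0.1, 0.1, 1.1, 0, 0, 0, 0.4, 0.1, 0.1, 1.15, 0, 0, 0, 0.4, 0.1, 0.1, 1.15, 0, 0, 0, 0.4, 0.1, 0.1, 1.15, 0, 0, 0, 0.4]

```text
time_s: 6.53
tcp_pos: [0.6013, -0.1247, 0.0811]
ee_rot: [-2.212, 2.228, -0.002]
force: [-4.3, 2.0, 8.9]
grip_width: 0.0594
finger_force: 45.6
```

Request:
jog_arm:
  steps: [0, 0, 0, 0, 0, 0, 0.75, 0, 0, 0, 0, 0, 0, 0.8, 0, 0, 0, 0, 0, 0, 0.9, 0, 0, 0, 0, 0, 0, 1, 0, 0, 0, 0, 0, 0, 1, 0, 0, -2, 0, 0, 0, 1, 0, 0, -5, 0, 0, 0, 1, 0, 0, -9, 0, 0, 0, 1, 0, 0, -12, 0, 0, 0, 1, 0, 0, -12, 0, 0, 0, 1, 0, 0, -12, 0, 0, 0, 1]

```text
time_s: 7.45
tcp_pos: [0.6022, -0.1246, 0.2023]
ee_rot: [-2.209, 2.226, -0.006]
force: [0.3, 0.8, -0.8]
grip_width: 0.0857
finger_force: 0.0
```

```bash
python3 p.py 431,-148.8,150,180  431,-148.8,81,180
```

```text
t 7.45 tcp [ 602.2 -124.6  202.3] yaw 179.57 q6 -0.12 w 85.7 ff 0.0
431,-148.8,150,180 [ 2.55 17.13  5.12] [-0.4  0.1 -0.4]
431,-148.8,81,180 [ 2.56 17.18 12.02] [-0.4  0.1 -0.4]
```

Request:
jog_arm:
  steps: [0.6, 4, 1, 0, 0, 0, 1, 1.2, 8, 2, 0, 0, 0, 1, 1.8, 12, 3, 0, 0, 0, 1, 2.5, 16, 4, 0, 0, 0, 1, 2.5, 17.1, 4, 0, 0, 0, 1, 2.5, 17.1, 4, 0, 0, 0, 1, 2.5, 17.1, 4, 0, 0, 0, 1]

```text
time_s: 8.03
tcp_pos: [0.4293, -0.1485, 0.1592]
ee_rot: [-2.212, 2.229, -0.0]
force: [0.5, 0.3, 1.0]
grip_width: 0.0857
finger_force: 0.0
```

```bash
python3 p.py 431,-148.8,81,180; python3 - <<'E'
from m import *
c=cap("top"); save(c,"top3.png",1.42); P=pts(c); np.save("P.npy",P)
m=(P[...,2]>.035)&(P[...,2]<.056)&(abs(P[...,0]-.602)<.05)&(abs(P[...,1]+.122)<.05)
print(m.sum(), rect(P[m]) if m.sum()>20 else 0)
w=cap("wrist"); save(w,"w3.png",1)
E
```

```text
t 8.03 tcp [ 429.3 -148.5  159.2] yaw 179.56 q6 -0.11 w 85.7 ff 0.0
431,-148.8,81,180 [ 0.03 -0.17  7.82] [-0.   0.  -0.4]
524 (array([ 600.1, -123. ]), array([59.2, 59.3]), -0.9, 44.3, 524)
```

View pics/w3.png

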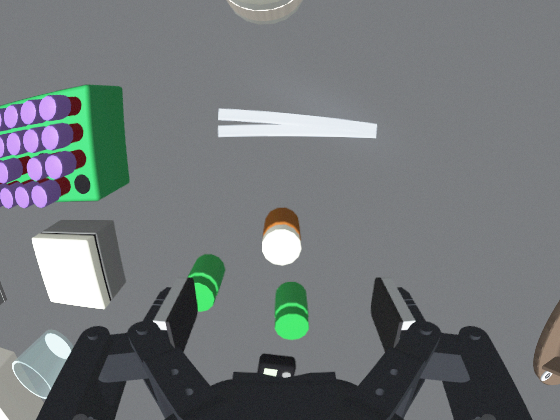

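Wrist view: the amber vial (281,240) lies midway between the fingers (185 and 385), with the green ones (205,280) and (291,310) to the side. The box is placed at (600,-123), yaw -0.9°.

Request:
jog_arm:
  steps: [0, -0.2, 2, 0, 0, 0, 0.8, 0, -0.2, 4.5, 0, 0, 0, 0.7, 0, -0.2, 6.5, 0, 0, 0, 0.7, 0, -0.2, 7.8, 0, 0, 0, 0.7, 0, -0.2, 7.8, 0, 0, 0, 0.5, 0, -0.2, 7.8, 0, 0, 0, 0.3, 0, -0.2, 7.8, 0, 0, 0, 0.1, 0, -0.2, 7.8, 0, 0, 0, 0.1, 0, -0.2, 7.8, 0, 0, 0, 0.1, 0, -0.2, 7.8, 0, 0, 0, 0.1, 0, -0.2, 7.8, 0, 0, 0, 0.1, 0, -0.2, 7.8, 0, 0, 0, 0.1]
  force: 25

```text
time_s: 9.13
tcp_pos: [0.4324, -0.1483, 0.082]
ee_rot: [-2.211, 2.228, -0.002]
force: [-0.9, 0.2, -0.1]
grip_width: 0.025
finger_force: 25.5
```

```bash
python3 p.py 431,-148.8,200,180 600.1,-123,200,179.5
```

```text
t 9.13 tcp [ 432.4 -148.3   82. ] yaw 179.57 q6 -0.11 w 25.0 ff 25.5
431,-148.8,200,180 [  0.04   0.11 -11.8 ] [-0.1  0.  -0.4]
600.1,-123,200,179.5 [ -2.67 -16.78 -11.76] [-0.1  0.1  0.1]
```

Request:
jog_arm:
  steps: [0, 0, -2, 0, 0, 0, 0.1, 0, 0, -5, 0, 0, 0, 0.1, 0, 0, -9, 0, 0, 0, 0.1, -0.5, -3, -11, 0, 0, 0, 0.1, -1, -6.5, -11, 0, 0, 0, 0.1, -1.6, -10, -11, 0, 0, 0, 0.1, -2.2, -13.5, -11, 0, 0, 0, 0.1, -2.6, -16, -11, 0, 0, 0, 0.1, -2.65, -16.8, -9, 0, 0, 0, 0.1, -2.65, -16.8, -7, 0, 0, 0, 0.1, -2.65, -16.8, -6, 0, 0, 0, 0.1, -2.65, -16.8, -6, 0, 0, 0, 0.1]

```text
time_s: 10.13
tcp_pos: [0.5985, -0.1232, 0.1391]
ee_rot: [2.211, -2.229, -0.005]
force: [-0.6, 0.2, -0.5]
grip_width: 0.0251
finger_force: 25.5
```

```bash
python3 p.py 600.3,-122.9,127.5,179.5; python3 - <<'E'
from m import *
c=cap("scene"); s=c["frame"][:,:,::-1][90:230,170:370]
cv2.imwrite("pics/sc4.png",cv2.resize(s,None,fx=3.5,fy=3.5))
E
```

```text
t 10.13 tcp [ 598.5 -123.2  139.1] yaw 179.54 q6 -0.12 w 25.1 ff 25.5
600.3,-122.9,127.5,179.5 [-0.03 -0.18  1.16] [0.2 0.  0. ]
```

View pics/sc4.png

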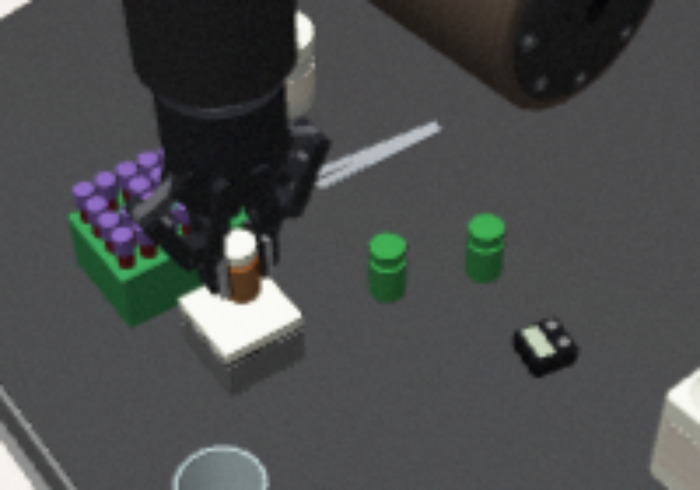

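Crop: the vial (240,265) is upright just above the middle of the lid (240,310). Lower it.

Request:
jog_arm:
  steps: [0, -0.2, 0.5, 0, 0, 0, 0.1, 0, -0.2, 0.9, 0, 0, 0, 0.1, 0, -0.2, 1.1, 0, 0, 0, 0.1, 0, -0.2, 1.2, 0, 0, 0, 0.1, 0, -0.2, 1.2, 0, 0, 0, 0.1, 0, -0.2, 1.2, 0, 0, 0, 0.1]

```text
time_s: 10.68
tcp_pos: [0.6024, -0.1232, 0.1303]
ee_rot: [-2.212, 2.228, -0.001]
force: [-0.9, 0.2, -0.8]
grip_width: 0.025
finger_force: 25.5
```

Request:
jog_arm:
  steps: [0, 0, 0, 0, 0, 0, 0.35, 0, 0, 0, 0, 0, 0, 0.4, 0, 0, 0, 0, 0, 0, 0.5, 0, 0, 0, 0, 0, 0, 0.6, 0, 0, 0, 0, 0, 0, 0.6, 0, 0, -1, 0, 0, 0, 0.6, 0, 0, -3, 0, 0, 0, 0.6, 0, 0, -6, 0, 0, 0, 0.6, 0, 0, -9, 0, 0, 0, 1, 0, 0, -9, 0, 0, 0, 1, 0, 0, -9, 0, 0, 0, 1]

```text
time_s: 11.6
tcp_pos: [0.6032, -0.1232, 0.2229]
ee_rot: [-2.209, 2.226, -0.006]
force: [-0.5, 0.4, -0.5]
grip_width: 0.084
finger_force: 0.0
```

```bash
python3 p.py 442,-320,210,145  442,-320,82,145
```

```text
t 11.6 tcp [ 603.2 -123.2  222.9] yaw 179.58 q6 -0.12 w 84.0 ff 0.0
442,-320,210,145 [19.8  15.98  1.16] [-0.3  0.2 34.6]
442,-320,82,145 [19.82 16.07 13.96] [-0.3  0.2 34.6]
```

Request:
jog_arm:
  steps: [3, 2.4, 0, 0, 0, 6, 1, 6, 4.8, 0, 0, 0, 12, 1, 9, 7.2, 0, 0, 0, 18, 1, 12, 9.6, 0, 0, 0, 24, 1, 15, 12, 0, 0, 0, 30, 1, 18, 14.5, 1, 0, 0, 34.6, 1, 19.8, 16, 2, 0, 0, 34.6, 1, 19.8, 16, 2, 0, 0, 34.6, 1, 19.8, 16, 2, 0, 0, 34.6, 1, 19.8, 16, 2, 0, 0, 34.6, 1]

```text
time_s: 12.43
tcp_pos: [0.4408, -0.32, 0.1993]
ee_rot: [-1.449, 2.786, 0.0]
force: [0.3, 0.1, 0.4]
grip_width: 0.0856
finger_force: 0.0
```

```bash
python3 p.py 442,-320,82,145; python3 - <<'E'
from m import *
c=cap("top"); P=pts(c)
a=(abs(P[...,0]-.602)<.05)&(abs(P[...,1]+.122)<.05)
for lo,hi in((.035,.056),(.08,.1)):
    m=a&(P[...,2]>lo)&(P[...,2]<hi); print(rect(P[m]))
im=c["frame"][:,:,::-1][140:280,300:460]; 
w=cap("wrist"); cv2.imwrite("pics/c5.png",np.hstack([cv2.resize(im,(480,420)),cv2.resize(w["frame"][:,:,::-1],(320,240)).copy().__class__ and cv2.copyMakeBorder(cv2.resize(w["frame"][:,:,::-1],(320,240)),0,180,0,0,0)]))
E
```

```text
t 12.43 tcp [ 440.8 -320.   199.3] yaw 144.95 q6 -0.34 w 85.6 ff 0.0
442,-320,82,145 [-0.06 -0.1  11.73] [-0.   0.1 -0.1]
(array([ 600.5, -119.2]), array([51.2, 60.1]), -0.2, 44.2, 279)
(array([ 602.2, -121.2]), array([18.2, 23.8]), -19.7, 89.1, 65)
```

View pics/c5.png

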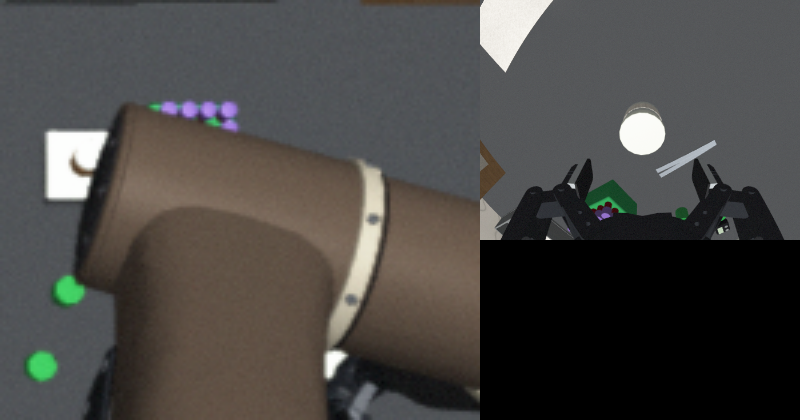

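Picture: the vial stands on the lid at (85,160), partly hidden by the arm. In the wrist view the cup (640,130) lies ahead between the fingers. Grasp the cup.

Request:
jog_arm:
  steps: [0, -0.1, 3, 0, 0, 0, 1, 0, -0.1, 6, 0, 0, 0, 1, 0, -0.1, 9, 0, 0, 0, 1, 0, -0.1, 11, 0, 0, 0, 1, 0, -0.1, 11.7, 0, 0, 0, 1, 0, -0.1, 11.7, 0, 0, 0, 1, 0, -0.1, 11.7, 0, 0, 0, 0.6, 0, -0.1, 11.7, 0, 0, 0, 0.5, 0, -0.1, 11.7, 0, 0, 0, 0.4, 0, -0.1, 11.7, 0, 0, 0, 0.4, 0, -0.1, 11.7, 0, 0, 0, 0.4, 0, -0.1, 11.7, 0, 0, 0, 0.4]
  force: 30

```text
time_s: 13.53
tcp_pos: [0.4428, -0.3206, 0.0844]
ee_rot: [-1.449, 2.783, -0.004]
force: [-0.1, 2.7, 6.3]
grip_width: 0.0538
finger_force: 27.8
```

Request:
jog_arm:
  steps: [0, 0, 0, 0, 0, 0, 0.4, 0, 0, 0, 0, 0, 0, 0.4]

```text
time_s: 13.7
tcp_pos: [0.4428, -0.3206, 0.0844]
ee_rot: [-1.449, 2.783, -0.004]
force: [-0.1, 2.9, 6.3]
grip_width: 0.0538
finger_force: 27.8
```

```bash
python3 p.py 442,-320,220,145 490,-100,230,160 500,150,230,172.7 596,295,230,172.7
```

```text
t 13.7 tcp [ 442.8 -320.6   84.4] yaw 144.99 q6 -0.34 w 53.8 ff 27.8
442,-320,220,145 [ -0.04   0.05 -13.56] [-0.2  0.1 -0. ]
490,-100,230,160 [-20.82   8.73 -14.54] [ -0.2   0.1 -15. ]
500,150,230,172.7 [-41.87  22.26 -14.54] [ -0.3   0.1 -27.7]
596,295,230,172.7 [-59.25  22.71 -14.5 ] [ -0.3   0.1 -27.7]
```

Request:
jog_arm:
  steps: [0, 0, -3, 0, 0, 0, 0.4, 0, 0, -7, 0, 0, 0, 0.4, 0, 0, -11, 0, 0, 0, 0.4, -2, 1, -14, 0, 0, -2, 0.4, -5.5, 2.2, -14.5, 0, 0, -5, 0.4, -9, 3.6, -14.5, 0, 0, -7, 0.4, -12.5, 5, -14.5, 0, 0, -10, 0.4, -16, 6.5, -14.5, 0, 0, -12, 0.4, -19.5, 8, -14.5, 0, 0, -14, 0.4, -23, 10, -14.5, 0, 0, -16, 0.4, -26, 12, -14.5, 0, 0, -18, 0.4, -29, 14, -14.5, 0, 0, -20, 0.4]

```text
time_s: 14.7
tcp_pos: [0.4932, -0.0009, 0.2289]
ee_rot: [-1.912, 2.488, -0.001]
force: [0.7, -0.3, -0.5]
grip_width: 0.054
finger_force: 30.3
```

```bash
python3 p.py 500,150,230,172.7 596,295,230,172.7
```

```text
t 14.7 tcp [493.2  -0.9 228.9] yaw 165.07 q6 -0.66 w 54.0 ff 30.3
500,150,230,172.7 [-14.75   3.22  -0.08] [-0.2  0.1 -7.6]
596,295,230,172.7 [-3.124e+01 -2.320e+00 -3.000e-02] [-0.2  0.1 -7.6]
```

Request:
jog_arm:
  steps: [-3.7, 0, 0, 0, 0, -1, 0.4, -7.4, 0, 0, 0, 0, -2, 0.4, -11, -0.5, 0, 0, 0, -4, 0.4, -14.7, -0.8, 0, 0, 0, -6, 0.4, -18.4, -1, 0, 0, 0, -7.6, 0.4, -22, -1.3, 0, 0, 0, -7.6, 0.4, -25.7, -1.6, 0, 0, 0, -7.6, 0.4, -28.5, -2, 0, 0, 0, -7.6, 0.4, -30.2, -2.3, 0, 0, 0, -7.6, 0.4, -30.8, -2.3, 0, 0, 0, -7.6, 0.4, -30.8, -2.3, 0, 0, 0, -7.6, 0.4, -30.8, -2.3, 0, 0, 0, -7.6, 0.4]

```text
time_s: 15.7
tcp_pos: [0.595, 0.2883, 0.2285]
ee_rot: [-2.072, 2.36, -0.0]
force: [0.1, -0.4, -0.2]
grip_width: 0.0538
finger_force: 30.3
```

```bash
python3 p.py 596,295.7,100,172.7 596,295.7,84.5,172.7
```

```text
t 15.7 tcp [595.  288.3 228.5] yaw 172.57 q6 -0.88 w 53.8 ff 30.3
596,295.7,100,172.7 [-7.400e-01  1.000e-02  1.285e+01] [-0.1  0.1 -0.1]
596,295.7,84.5,172.7 [-7.30e-01  1.00e-02  1.44e+01] [-0.1  0.1 -0.1]
```

Request:
jog_arm:
  steps: [-0.7, 0, 2, 0, 0, 0, 0.4, -0.7, 0, 5, 0, 0, 0, 0.4, -0.7, 0, 8.5, 0, 0, 0, 0.4, -0.7, 0, 11, 0, 0, 0, 0.4, -0.7, 0, 12.8, 0, 0, 0, 0.4, -0.7, 0, 13.5, 0, 0, 0, 0.4, -0.7, 0, 13.8, 0, 0, 0, 0.4, -0.7, 0, 13.8, 0, 0, 0, 0.4, -0.7, 0, 13.8, 0, 0, 0, 0.4, -0.7, 0, 13.8, 0, 0, 0, 0.4]

```text
time_s: 16.53
tcp_pos: [0.5972, 0.2961, 0.092]
ee_rot: [-2.07, 2.357, -0.001]
force: [0.1, -0.3, -1.0]
grip_width: 0.0539
finger_force: 30.3
```

```bash
python3 p.py 596,295.7,84.5,172.7
```

```text
t 16.53 tcp [597.2 296.1  92. ] yaw 172.57 q6 -0.88 w 53.9 ff 30.3
596,295.7,84.5,172.7 [0.06 0.12 0.75] [-0.2  0.2 -0.1]
```

Request:
jog_arm:
  steps: [0.05, 0.1, 0.3, 0, 0, 0, 0.4, 0.05, 0.1, 0.6, 0, 0, 0, 0.4, 0.05, 0.1, 0.75, 0, 0, 0, 0.4, 0.05, 0.1, 0.8, 0, 0, 0, 0.4, 0.05, 0.1, 0.8, 0, 0, 0, 0.4, 0.05, 0.1, 0.8, 0, 0, 0, 0.4]

```text
time_s: 17.03
tcp_pos: [0.5956, 0.2958, 0.0843]
ee_rot: [-2.072, 2.358, -0.001]
force: [-5.4, -1.0, 13.8]
grip_width: 0.0538
finger_force: 29.2
```

Request:
jog_arm:
  steps: [0, 0, 0, 0, 0, 0, 0.68, 0, 0, 0, 0, 0, 0, 0.75, 0, 0, 0, 0, 0, 0, 0.85, 0, 0, 0, 0, 0, 0, 1, 0, 0, 0, 0, 0, 0, 1, 0, 0, -2, 0, 0, 0, 1, 0, 0, -5, 0, 0, 0, 1, 0, 0, -9, 0, 0, 0, 1, 0, 0, -13, 0, 0, 0, 1, 0, 0, -14, 0, 0, 0, 1, 0, 0, -14, 0, 0, 0, 1]

```text
time_s: 17.95
tcp_pos: [0.5969, 0.2964, 0.2272]
ee_rot: [-2.067, 2.353, -0.002]
force: [0.1, 0.8, 0.5]
grip_width: 0.0857
finger_force: 0.0
```

```bash
python3 p.py 421.3,134.6,220,180.4 421.3,134.6,122,180.4
```

```text
t 17.95 tcp [596.9 296.4 227.2] yaw 172.6 q6 -0.88 w 85.7 ff 0.0
421.3,134.6,220,180.4 [18.31 15.33  0.49] [-0.4  0.3 -7.8]
421.3,134.6,122,180.4 [18.38 15.41 10.29] [-0.4  0.3 -7.8]
```

Request:
jog_arm:
  steps: [2.7, 2.3, 0, 0, 0, -2, 1, 5.4, 4.6, 0, 0, 0, -4, 1, 8.1, 6.9, 0, 0, 0, -6, 1, 10.8, 9.2, 0, 0, 0, -7.8, 1, 13.5, 11.5, 0, 0, 0, -7.8, 1, 16.2, 13.8, 0, 0, 0, -7.8, 1, 18.3, 15.4, 0, 0, 0, -7.8, 1, 18.3, 15.4, 0, 0, 0, -7.8, 1, 18.3, 15.4, 0, 0, 0, -7.8, 1]

```text
time_s: 18.7
tcp_pos: [0.418, 0.1329, 0.2218]
ee_rot: [-2.227, 2.213, -0.001]
force: [0.7, 0.9, 0.2]
grip_width: 0.0853
finger_force: 0.0
```

```bash
python3 p.py 421.3,134.6,122,180.4; python3 - <<'E'
from m import *
c=cap("top"); P=pts(c)
m=(abs(P[...,0]-.596)<.05)&(abs(P[...,1]-.296)<.05)&(P[...,2]>.055)&(P[...,2]<.08); print("cup",rect(P[m]))
m=(abs(P[...,0]-.584)<.06)&(abs(P[...,1]-.199)<.06)&(P[...,2]>.038)&(P[...,2]<.052); print("block",rect(P[m]))
a=(abs(P[...,0]-.602)<.05)&(abs(P[...,1]+.122)<.05)
for lo,hi in((.035,.056),(.08,.1)):
    m=a&(P[...,2]>lo)&(P[...,2]<hi); print(rect(P[m]))
E
```

```text
t 18.7 tcp [418.  132.9 221.8] yaw -179.65 q6 -0.75 w 85.3 ff 0.0
421.3,134.6,122,180.4 [-0.16 -0.31  9.98] [-0.1  0.1 -0.1]
cup (array([595. , 294.6]), array([53.8, 54.9]), 24.5, 64.3, 375)
block (array([583.9, 198.3]), array([80.4, 79.9]), -7.3, 44.1, 914)
(array([ 600.2, -123. ]), array([59.2, 59.2]), -0.9, 44.5, 423)
(array([ 601. , -123.7]), array([23.2, 23.2]), -2.9, 89.0, 78)
```

Request:
jog_arm:
  steps: [-0.15, -0.3, 2, 0, 0, 0, 1, -0.15, -0.3, 5, 0, 0, 0, 1, -0.15, -0.3, 8, 0, 0, 0, 1, -0.15, -0.3, 9.6, 0, 0, 0, 1, -0.15, -0.3, 10, 0, 0, 0, 1, -0.15, -0.3, 10, 0, 0, 0, 1, -0.15, -0.3, 10, 0, 0, 0, 0.6, -0.15, -0.3, 10, 0, 0, 0, 0.4, -0.15, -0.3, 10, 0, 0, 0, 0.4, -0.15, -0.3, 10, 0, 0, 0, 0.4, -0.15, -0.3, 10, 0, 0, 0, 0.4, -0.15, -0.3, 10, 0, 0, 0, 0.4]
  force: 45

```text
time_s: 19.75
tcp_pos: [0.4227, 0.136, 0.1231]
ee_rot: [-2.226, 2.211, -0.001]
force: [-1.4, 0.4, 7.6]
grip_width: 0.0503
finger_force: 45.4
```

Request:
jog_arm:
  steps: [0, 0, 0, 0, 0, 0, 0.4, 0, 0, 0, 0, 0, 0, 0.4]

```text
time_s: 19.92
tcp_pos: [0.4227, 0.136, 0.1231]
ee_rot: [-2.226, 2.211, -0.001]
force: [-2.4, 1.2, 7.6]
grip_width: 0.0507
finger_force: 45.4
```

```bash
python3 p.py 421.3,134.3,200,180.4 571.8,104.1,200,172.7
```

```text
t 19.92 tcp [422.7 136.  123.1] yaw -179.61 q6 -0.75 w 50.7 ff 45.4
421.3,134.3,200,180.4 [ 0.15  0.11 -7.69] [-0.2  0.1 -0. ]
571.8,104.1,200,172.7 [  3.27 -14.92  -7.65] [-0.2  0.2  7.7]
```

Request:
jog_arm:
  steps: [0, 0, -1.5, 0, 0, 0, 0.4, 0, 0, -4, 0, 0, 0, 0.4, 0, 0, -7, 0, 0, 0, 0.4, 0.5, -2, -8, 0, 0, 1, 0.4, 1, -5, -8, 0, 0, 3, 0.4, 2, -8, -8, 0, 0, 5, 0.4, 2.5, -11, -8, 0, 0, 6.5, 0.4, 3, -13.5, -8, 0, 0, 7.7, 0.4, 3.1, -14.9, -8, 0, 0, 7.7, 0.4, 3.1, -14.9, -8, 0, 0, 7.7, 0.4, 3.1, -14.9, -8, 0, 0, 7.7, 0.4]

```text
time_s: 20.83
tcp_pos: [0.571, 0.1048, 0.2014]
ee_rot: [-2.073, 2.36, 0.0]
force: [-1.1, 0.0, -2.9]
grip_width: 0.0501
finger_force: 47.2
```

```bash
python3 p.py 571.9,105.7,123,172.7
```

```text
t 20.83 tcp [571.  104.8 201.4] yaw 172.59 q6 -0.65 w 50.1 ff 47.2
571.9,105.7,123,172.7 [-0.1  -0.07  7.84] [-0.   0.  -0.1]
```

Request:
jog_arm:
  steps: [-0.1, -0.1, 1.5, 0, 0, -0.1, 0.4, -0.1, -0.1, 4, 0, 0, -0.1, 0.4, -0.1, -0.1, 5.5, 0, 0, -0.1, 0.4, -0.1, -0.1, 6.5, 0, 0, -0.1, 0.4, -0.1, -0.1, 7, 0, 0, -0.1, 0.4, -0.1, -0.1, 7, 0, 0, -0.1, 0.4, -0.1, -0.1, 7, 0, 0, -0.1, 0.4, -0.1, -0.1, 7, 0, 0, -0.1, 0.4]

```text
time_s: 21.5
tcp_pos: [0.5728, 0.1065, 0.1332]
ee_rot: [-2.075, 2.354, -0.002]
force: [0.6, -0.6, -2.3]
grip_width: 0.0504
finger_force: 47.1
```

```bash
python3 p.py 571.9,105.7,123,172.7
```

```text
t 21.5 tcp [572.8 106.5 133.2] yaw 172.79 q6 -0.65 w 50.4 ff 47.1
571.9,105.7,123,172.7 [0.1  0.09 1.02] [-0.2  0.1  0.1]
```

Request:
jog_arm:
  steps: [0.1, 0.1, 0.4, 0, 0, 0, 0.4, 0.1, 0.1, 0.8, 0, 0, 0, 0.4, 0.1, 0.1, 1, 0, 0, 0, 0.4, 0.1, 0.1, 1.05, 0, 0, 0, 0.4, 0.1, 0.1, 1.05, 0, 0, 0, 0.4, 0.1, 0.1, 1.05, 0, 0, 0, 0.4, 0.1, 0.1, 1.05, 0, 0, 0, 0.4]

```text
time_s: 22.08
tcp_pos: [0.5713, 0.1054, 0.1231]
ee_rot: [-2.076, 2.355, -0.001]
force: [-6.1, 1.3, 12.6]
grip_width: 0.0504
finger_force: 48.4
```

Request:
jog_arm:
  steps: [0, 0, 0, 0, 0, 0, 0.64, 0, 0, 0, 0, 0, 0, 0.75, 0, 0, 0, 0, 0, 0, 0.85, 0, 0, 0, 0, 0, 0, 1, 0, 0, 0, 0, 0, 0, 1, 0, 0, -2, 0, 0, 0, 1, 0, 0, -5, 0, 0, 0, 1, 0, 0, -8, 0, 0, 0, 1, 0, 0, -11, 0, 0, 0, 1, 0, 0, -14, 0, 0, 0, 1, 0, 0, -14, 0, 0, 0, 1]

```text
time_s: 23.0
tcp_pos: [0.5736, 0.1059, 0.2681]
ee_rot: [-2.071, 2.348, -0.007]
force: [1.2, 0.6, 0.3]
grip_width: 0.0855
finger_force: 0.0
```

```bash
python3 p.py 430,0,280,172.7
```

```text
t 23.0 tcp [573.6 105.9 268.1] yaw 172.82 q6 -0.65 w 85.5 ff 0.0
430,0,280,172.7 [12.29 12.91 -1.38] [-0.6  0.3  0.1]
```

Request:
jog_arm:
  steps: [3, 3, -0.5, 0, 0, 0, 1, 6, 6, -1, 0, 0, 0, 1, 9, 9, -1.4, 0, 0, 0, 1, 12.3, 12.3, -1.4, 0, 0, 0, 1, 12.3, 12.9, -1.4, 0, 0, 0, 1, 12.3, 12.9, -1.4, 0, 0, 0, 1, 12.3, 12.9, -1.4, 0, 0, 0, 1]

```text
time_s: 23.58
tcp_pos: [0.4272, -0.0009, 0.2757]
ee_rot: [-2.074, 2.355, -0.002]
force: [0.3, 0.5, 0.5]
grip_width: 0.0849
finger_force: 0.0
```

```bash
python3 - <<'E'
from m import *
c=cap("top"); P=pts(c)
def go(n,x,y,h,lo,hi):
    m=(abs(P[...,0]-x)<h)&(abs(P[...,1]-y)<h)&(P[...,2]>lo)&(P[...,2]<hi); print(n,*(rect(P[m]) if m.sum()>9 else [0]))
go("cup",.596,.296,.05,.055,.08);go("block",.584,.199,.06,.038,.052);go("bottle",.572,.104,.045,.06,.13);go("bcap",.572,.104,.045,.1,.13)
go("box",.6,-.123,.04,.035,.056);go("vial",.6,-.123,.04,.08,.1);go("marker",.432,.226,.07,.006,.03);go("tweez",.418,-.223,.07,.003,.03);go("timer",.44,0,.03,.01,.03);go("beaker",.692,.001,.05,.01,.09)
go("g1",.491,-.111,.03,.035,.06);go("g2",.425,-.086,.03,.035,.06)
save(cap("scene"),"sc9.png",1.42)
E
```

```text
cup [594.9 294.9] [54.3 54.6] 28.8 64.2 373
block [583.7 198.4] [80.6 80. ] -7.5 44.3 913
bottle [570.3 104.9] [50.  50.3] -3.5 85.8 399
bcap [570.1 104.6] [26.8 25.6] 18.4 109.8 103
box [ 599.9 -123.1] [59.4 59.3] -0.7 44.2 426
vial [ 601.1 -123.8] [23.  22.9] 19.9 89.2 77
marker [449.2 230.3] [35.3 83.1] -21.0 10.8 126
tweez [ 417.3 -222.4] [136.  135.2] -1.2 4.7 301
timer 0
beaker [692.4   2.4] [53.3 53.6] 42.4 47.4 253
g1 [ 494.7 -119. ] [17.3  6. ] 29.8 43.8 14
g2 0
```

View pics/sc9.png

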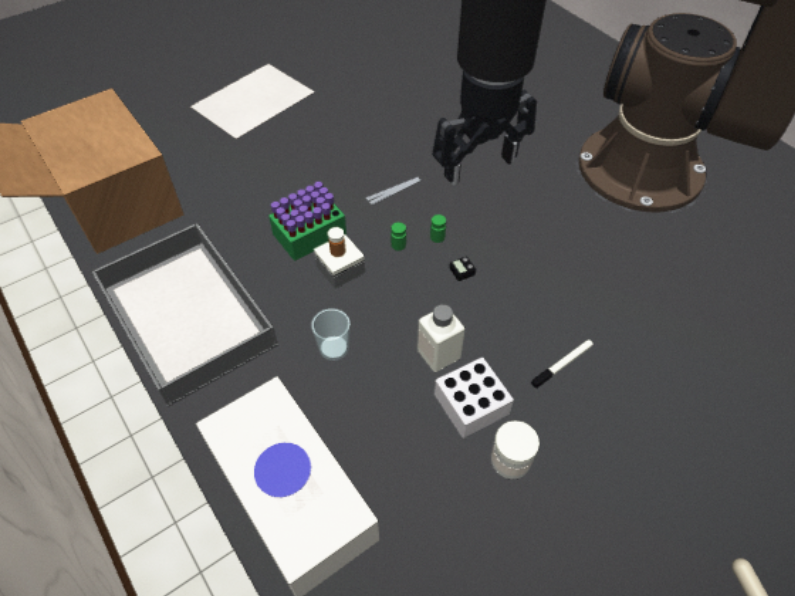

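Scene view: vial upright on the box (337,240) beside the rack, bottle (440,338) and cup (515,450) on either side of the block (473,395), and bystanders at their old pixels. The bottle's yaw reads 4° off, so I'll measure it better.

```bash
python3 - <<'E'
from m import *
from scipy.optimize import minimize
def iou_yaw(q,side):
    # smallest mean outside-distance of square of known side
    q=q[:,:2]*1000; c0=q.mean(0)
    def f(p):
        a=np.radians(p[2]); d=(q-p[:2])@np.array([[np.cos(a),-np.sin(a)],[np.sin(a),np.cos(a)]])
        return np.sum(np.maximum(abs(d)-side/2,0)**2)
    return min((minimize(f,[*c0,a],method="Nelder-Mead") for a in range(-20,21,5)),key=lambda o:o.fun)
for k in range(2):
    c=cap("top"); P=pts(c)
    for n,x,y,h,lo,hi,s in(("bottle",.571,.104,.045,.078,.13,48),("block",.584,.199,.06,.038,.052,78),("box",.6,-.123,.045,.035,.1,58)):
        m=(abs(P[...,0]-x)<h)&(abs(P[...,1]-y)<h)&(P[...,2]>lo)&(P[...,2]<hi)
        o=iou_yaw(P[m],s); print(n,np.round(o.x,1),round(o.fun,1))
f=c["frame"][:,:,::-1]; cv2.imwrite("pics/bt.png",cv2.resize(f[170:250,170:290],(780,520),interpolation=cv2.INTER_CUBIC))
E
```

```text
bottle [570.7 104.7  -2. ] 7.7
block [583.7 198.2  -7.5] 19.2
box [ 599.9 -123.1   -0.8] 6.3
bottle [570.4 104.6  -3.7] 7.3
block [583.6 198.2  -7.1] 15.7
box [ 599.9 -123.    -0.7] 4.7
```

View pics/bt.png

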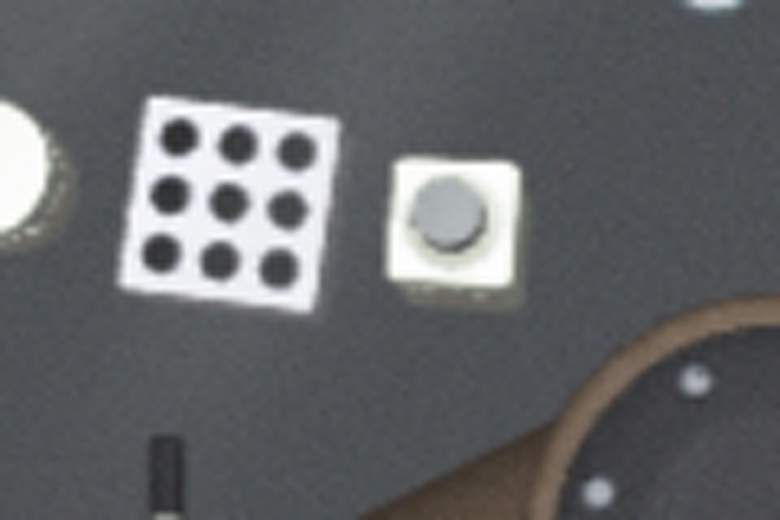

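Crop: the bottle (455,220) stands about 4.5° off the block's angle (230,205), so it was gripped askew. Regrasp it in line with its own sides and turn it.

```bash
python3 p.py 570.6,104.8,270,177 570.6,104.8,123,177
```

```text
t 23.78 tcp [ 4.283e+02 -1.000e-01  2.750e+02] yaw 172.79 q6 -0.59 w 85.6 ff 0.0
570.6,104.8,270,177 [-12.2  -12.8    0.52] [-0.1  0.  -4.2]
570.6,104.8,123,177 [-12.19 -12.79  15.22] [-0.1  0.  -4.2]
```

Request:
jog_arm:
  steps: [-3, -3, 0, 0, 0, -4.2, 1, -6, -6, 0, 0, 0, -4.2, 1, -9, -9, 0, 0, 0, -4.2, 1, -12, -12, 0, 0, 0, -4.2, 1, -12.2, -12.8, 1, 0, 0, -4.2, 1, -12.2, -12.8, 2, 0, 0, -4.2, 1, -12.2, -12.8, 2, 0, 0, -4.2, 1]

```text
time_s: 24.37
tcp_pos: [0.5694, 0.1047, 0.2516]
ee_rot: [2.159, -2.276, -0.003]
force: [-1.1, -0.4, -0.8]
grip_width: 0.0854
finger_force: 0.0
```

```bash
python3 p.py 570.6,104.8,122,177
```

```text
t 24.37 tcp [569.4 104.7 251.6] yaw 176.97 q6 -0.57 w 85.4 ff 0.0
570.6,104.8,122,177 [-0.04 -0.17 12.96] [ 0.2 -0.1 -0. ]
```

Request:
jog_arm:
  steps: [0, -0.1, 2, 0, 0, 0, 1, 0, -0.1, 5, 0, 0, 0, 1, 0, -0.1, 8, 0, 0, 0, 1, 0, -0.1, 11, 0, 0, 0, 1, 0, -0.1, 12.5, 0, 0, 0, 1, 0, -0.1, 12.9, 0, 0, 0, 1, 0, -0.1, 12.9, 0, 0, 0, 1, 0, -0.1, 12.9, 0, 0, 0, 0.65, 0, -0.1, 12.9, 0, 0, 0, 0.4, 0, -0.1, 12.9, 0, 0, 0, 0.4, 0, -0.1, 12.9, 0, 0, 0, 0.4, 0, -0.1, 12.9, 0, 0, 0, 0.4]

```text
time_s: 25.37
tcp_pos: [0.5716, 0.1047, 0.1282]
ee_rot: [-2.16, 2.276, -0.002]
force: [-1.4, 0.0, 5.4]
grip_width: 0.0491
finger_force: 46.3
```

Request:
jog_arm:
  steps: [0, 0, 0, 0, 0, 0, 0.4, 0, 0, 0, 0, 0, 0, 0.4, 0, 0, -0.5, 0, 0, 0, 0.4, 0, 0, -1, 0, 0, 0, 0.4, 0, 0, -1, 0, 0, 2.2, 0.4, 0, 0, -1, 0, 0, 4.4, 0.4, 0, 0, -1, 0, 0, 4.4, 0.4, 0, 0, -1, 0, 0, 4.4, 0.4, 0, 0, -1, 0, 0, 4.4, 0.4]

```text
time_s: 26.12
tcp_pos: [0.571, 0.1043, 0.1366]
ee_rot: [-2.073, 2.358, -0.001]
force: [0.3, -0.0, -3.9]
grip_width: 0.049
finger_force: 47.6
```

```bash
python3 p.py 571.4,104.1,123,172.6
```

```text
t 26.12 tcp [571.  104.3 136.6] yaw 172.63 q6 -0.65 w 49.0 ff 47.6
571.4,104.1,123,172.6 [ 0.02 -0.04  1.36] [-0.1  0.1  0. ]
```

Request:
jog_arm:
  steps: [0, 0, 0.4, 0, 0, 0, 0.4, 0, 0, 0.7, 0, 0, 0, 0.4, 0, 0, 0.9, 0, 0, 0, 0.4, 0, 0, 1, 0, 0, 0, 0.4, 0, 0, 1, 0, 0, 0, 0.4, 0, 0, 1, 0, 0, 0, 0.4, 0, 0, 1, 0, 0, 0, 0.4]

```text
time_s: 26.7
tcp_pos: [0.5709, 0.1044, 0.1282]
ee_rot: [-2.073, 2.359, -0.001]
force: [-8.7, -0.3, 16.6]
grip_width: 0.0496
finger_force: 50.0
```

Request:
jog_arm:
  steps: [0, 0, 0, 0, 0, 0, 0.64, 0, 0, 0, 0, 0, 0, 0.75, 0, 0, 0, 0, 0, 0, 0.85, 0, 0, 0, 0, 0, 0, 1, 0, 0, 0, 0, 0, 0, 1, 0, 0, -2, 0, 0, 0, 1, 0, 0, -5, 0, 0, 0, 1, 0, 0, -8, 0, 0, 0, 1, 0, 0, -11, 0, 0, 0, 1, 0, 0, -14, 0, 0, 0, 1, 0, 0, -14, 0, 0, 0, 1]

```text
time_s: 27.62
tcp_pos: [0.5734, 0.105, 0.2731]
ee_rot: [-2.067, 2.352, -0.007]
force: [0.8, 0.6, 1.6]
grip_width: 0.0852
finger_force: 0.0
```

Request:
jog_arm:
  steps: [3, 3, -0.5, 0, 0, 0, 1, 6, 6, -1, 0, 0, 0, 1, 9, 9, -1.4, 0, 0, 0, 1, 12.3, 12.3, -1.4, 0, 0, 0, 1, 12.3, 12.9, -1.4, 0, 0, 0, 1, 12.3, 12.9, -1.4, 0, 0, 0, 1, 12.3, 12.9, -1.4, 0, 0, 0, 1]

```text
time_s: 28.2
tcp_pos: [0.4267, -0.0013, 0.2807]
ee_rot: [-2.07, 2.358, -0.002]
force: [0.3, -0.1, -0.0]
grip_width: 0.0853
finger_force: 0.0
```

```bash
python3 - <<'E'
from m import *
for k in range(3):
    c=cap("top"); P=pts(c)
    for n,x,y,h,lo,hi in(("bottle",.571,.104,.045,.078,.13),("block",.584,.199,.06,.038,.052),("cup",.596,.296,.05,.055,.08),("box",.6,-.123,.045,.035,.06),("vial",.6,-.123,.04,.08,.1)):
        m=(abs(P[...,0]-x)<h)&(abs(P[...,1]-y)<h)&(P[...,2]>lo)&(P[...,2]<hi); print(n,*rect(P[m]))
a=c["frame"][:,:,::-1][170:250,170:290]; b=cap("scene")["frame"][:,:,::-1][130:350,180:430]
cv2.imwrite("pics/fin.png",np.hstack([cv2.resize(a,(400,267)),np.zeros((267,4,3),np.uint8),cv2.resize(b,(303,267))]))
E
```

```text
bottle [570.1 104.3] [49.8 50. ] -7.1 85.8 376
block [583.7 198.5] [80.8 80. ] -7.2 44.4 914
cup [595. 295.] [55.4 54.4] -41.8 63.8 373
box [ 600.  -123.1] [59.3 59.2] -0.7 44.2 427
vial [ 601.1 -123.8] [23.6 22.4] -12.1 88.8 77
bottle [570.2 104.1] [49.7 50.2] -7.5 85.8 380
block [583.7 198.3] [80.6 80. ] -7.2 44.5 918
cup [595.2 295. ] [54.4 54.2] -41.4 63.9 371
box [ 600.1 -123. ] [59.  59.3] -0.9 44.3 425
vial [ 601.2 -123.7] [22.8 22.8] 4.8 89.3 78
bottle [570.1 104.3] [49.6 50.4] -8.2 85.8 374
block [584.  198.2] [80.  80.5] -7.2 44.3 915
cup [594.9 294.7] [54.  54.2] 31.5 64.2 373
box [ 600.1 -123.3] [59.5 59.6] -0.4 44.1 427
vial [ 600.8 -123.8] [23.1 22.9] -1.6 89.2 75
```

View pics/fin.png

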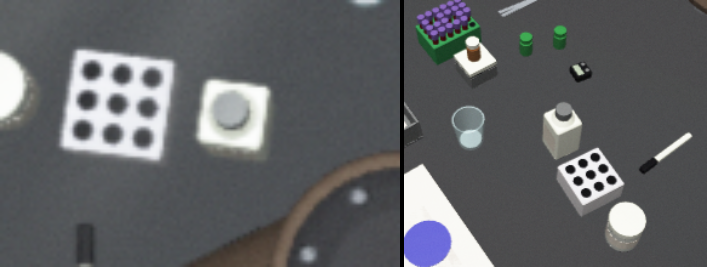

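The picture shows the bottle (233,115) now parallel to the block (118,103). The cup, the box with its vial and the bystanders are all in place, and the arm is clear.

```bash
python3 -c "
from bench import r
print(r.sign_off())"
```

```text
the job is handed in; nothing more can be done
None
```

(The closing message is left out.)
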